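# Pin the setting block, then draw the spring tester's slide to its mark and hold it

## Task

Take the blue-headed pin out of the wooden stand, push it fully home in the hole of the grey setting block on the spring tester, and let go of it. Then pull the tester's red handle out against its spring until the white pointer lies within the yellow band on the setting block, and keep holding it there with the gripper: the job finishes while you hold it, do not let go. Leave the orange pin, tape measure, knife and pen pot where they are.

Things in the scene. Friction and masses are not known exactly. Their poses are not given: they have to be found in the camera images.
- tester: Spring tester, fixed to the bench: dark steel base plate 12 mm thick (spans its x -175 to 155, y -70 to 130 mm) with a blue spring housing 110 x 90 mm, top 62 mm above the bench, front face at x = 40 mm, and a dial on top. Origin on the bench on the slide's line, z up. The slide is pulled out along the tester's own -x (towards the robot at yaw 0).
- slide: Sprung slide: aluminium bar 24 mm wide, top 36 mm above the bench, with an upright round red handle post (24 mm diameter, 36 to 82 mm above the bench). Origin on the post's axis at bench level, axes as the tester's. At rest 75 mm before the housing face; pulls up to 120 mm along -x to a stop. Spring: 2 N to start, 0.07 N more per mm; springs back when let go.
- handle (a point): Point on the axis of the red handle post, 62 mm above the bench, a good place to grip it from above.
- pointer (a point): Tip of the white pointer, an arm 6 mm wide, 6 mm thick (27 to 33 mm above the bench) that runs from the slide 54 mm along the tester's +y towards the setting block. Moves with the slide.
- block: Grey setting block 50 x 50 mm, 34 mm high, fixed on the tester's base plate (its top 46 mm above the bench), beside the slide on the tester's +y side, its centre 90 mm from the slide's line. Its place along the slide varies. Origin at its underside's centre, axes as the tester's.
- band (a point): Middle of the yellow band, at the upper edge of the block's face towards the slide. The band is a 12 mm wide stripe (along x) across the top, through the hole, and down that face. The pointer is at the mark when its x equals this point's x in the tester's axes; at rest it is 50 to 90 mm off, on the +x side.
- block_hole (a point): Centre of the mouth of the round pin hole in the setting block's top (46 mm above the bench): 9.6 mm wide, chamfered, 28 mm deep, blind, vertical; axis z up.
- stand: Wooden pin stand, fixed: 130 x 50 x 35 mm, with two upright 10 mm holes 28 mm deep, at x = -35 and +35 mm from its centre along its long x axis. Origin at its underside's centre. Each hole holds one pin; which is which varies.
- blue_pin: Pin, 65 mm long, 45 g: steel shank 8 mm diameter, 43 mm long with a tapered tip, and a blue cylindrical head 18 mm diameter, 22 mm high, on top. Origin at the tip, z along the pin towards the head. Starts upright in the stand, tip 7 mm above the bench, head from 50 to 72 mm. Fully home in the setting block its tip is 28 mm below the mouth (18 mm above the bench).
- orange_pin: The same pin with an orange head, in the stand's other hole; to be left alone. Origin at the tip.
- tape: Bystander: yellow and black tape measure 70 x 32 x 60 mm, upright. Origin at its underside.
- knife: Bystander: black and yellow utility knife lying flat, about 150 x 24 x 19 mm along its x. Origin at the underside of its handle.
- pot: Bystander: grey pen pot 72 mm diameter, 90 mm high, pens to 140 mm. Origin at its underside.

How it is judged (in metres and radians):
On the way, in this order (a step that is already met when the one before it is completed fails the run):
1. the blue pin is fully home in the setting block and let go (horizontal distance between blue_pin and block_hole below 0.004 m and z of blue_pin in the frame of block_hole below -0.022 m and angle between blue_pin's own z axis and vertical below 0.12 rad and contact force between the fingers and blue_pin below 0.3 N), for 0.2 s.
2. the slide is held with the pointer in the yellow band (x of pointer in the frame of band between -0.006 and 0.006 m and contact force between the fingers and slide above 1.5 N and contact force between blue_pin and slide below 0.5 N), for 0.5 s.
At the end, for the whole second after the job is handed in: Blue pin at least 22 mm deep in the block's hole, upright, untouched; pointer at rest within 6 mm of the band's middle along the slide, held by the fingers (over 1.5 N), not by the pin; bystanders within 25 mm of their places, pot and orange pin upright (all of step 1 and all of step 2 and linear speed of slide below 0.01 m/s); the arm keeps its last pose, push and grip.
It fails at once if the orange pin is moved more than 25 mm (distance of orange_pin from where it was at the start of the episode above 0.025 m).
It fails at once if the tape is moved more than 25 mm (distance of tape from where it was at the start of the episode above 0.025 m).
It fails at once if the knife is moved more than 25 mm (distance of knife from where it was at the start of the episode above 0.025 m).
It fails at once if the pot is moved more than 25 mm (distance of pot from where it was at the start of the episode above 0.025 m).
It fails at once if the pen pot or the orange pin is tipped over (angle between any of pot, orange_pin's own z axis and vertical above 0.5 rad).
It also fails if it takes over 54 s, if anything falls off the work surface, if the arm or the gripper's body presses on something with over 40 N, if the wrist force passes 120 N, or if a joint passes its speed limit or range.

## Robot

A 6-joint arm with a two-finger parallel gripper is mounted at the origin on the work surface. World frame = base frame: x ahead of the robot, y to its left, z up, the work surface at z = 0. Lengths are in m, angles in degrees, forces in N, time in s.
With the tool pointing down it reaches from about 0.4 to 0.825 m from the base axis. Payload 7 kg.
Tool frame: the origin (TCP) lies midway between the tips of the shut fingers; the grasp point (between the pads) lies 19 mm behind it; z points along the fingers, y is the line along which they close (so a half turn about z gives the same grasp; the last joint's range is limited). The gripper opens to 88 mm and grips with 3 to 60 N. Pads are 19 mm wide; open, the fingers measure 130 mm over their backs; the gripper's body (78 mm by 193 mm) begins 47 mm behind the grasp point.
Start: joints at [-49.039, 20.546, 0.682, 0, -70.136, -16.507], TCP at [0.279, -0.614, 0.227] pointing down, gripper open.
Joint ranges: [-176.03, 176.03], [-82.01, 121.73], [-58.28, 71.71], [-173.87, 95.51], [-174.79, -0.11], [-173.66, 173.66]. Speed limits (degrees/s): [136.94, 136.94, 172.46, 180, 180, 180].

## Interface

Orientations are given as [roll, pitch, yaw] about the fixed x, y, z axes, in that order (R = Rz(yaw) Ry(pitch) Rx(roll)).
In Python, from plant import r gives the robot as it stands.
- The arm moves only by the tool carry_out, never from a script. Its argument "deltas" is a list of rows, each a list of 3 entries, a list of its own where there are three numbers: the opening, from 0 (shut) to 1 (fully open), then the shift along the tool's x, y, z in mm, then the turn, a rotation vector about the tool's x, y, z in rad. In form: [[gripper, [tx, ty, tz], [rx, ry, rz]], ...]. A call has 1 to 12 rows; each row is the pose to reach, as a shift and turn from the pose commanded when the call began, along the tool's axes at that moment; what a row does not reach only later rows make up. A row lasts 1/10 s, in which the tool goes at most 50 mm and 8.59 degrees, less where a joint would pass 70% of its speed; a pose out of reach is approached as far as the arm can. A call with a gripper value outside its range is refused whole. The fingers move at their own pace and stop on an object; "squeeze" is the grip in N (left out, the last holds). Time passes only in rows, so rows that repeat a pose let the fingers close. It gives the time, the measured TCP pose, the force, the opening and the grip force at its end, in the units of the state.
- r.get_state(): the state, without advancing time (a new reading comes with each control period).
- r.capture(name): name is "scene" or "top" or "wrist"; returns (picture, depth): 400x640x3 uint8, red, green, blue; 400x640 float32, m along the optical axis (not along the pixel's ray), 0 where there is no reading.
- r.get_calibration(name): a dict with "fov_y" (degrees; the focal length in pixels is half the picture's height over the tangent of half this angle, whatever the lens; pixels are square), "cx", "cy" (the principal point, pixels), "distortion" ([k1, k2, p1, p2, k3] as OpenCV has them; the pictures are not rectified), "view" (4x4, takes a point from world to camera coordinates). Camera axes: x right, y down, z forward; pixel columns grow to the right and rows downward; lengths in m; the calibration is good to about 2 mm. A picture is of the moment at which its call begins: read the wrist's pose just before it. get_calibration takes no time and is no camera call; for the wrist camera it gives the pose at the moment of the call.
- r.close_job(): hands the job in; it is judged then, once.
The state is a dict: "time_s": time; "joints": joint angles; "qd": joint speeds; "joint_torque": joint torques, N m; "tcp_pos": TCP position; "eef_rot": TCP orientation; "contact_force": force on the tool from outside, world axes, zero at the start; "moment": the same for the moment, N m; "gripper_width": finger opening in m; "gripper_force": force on a finger pad.
Only numpy, scipy, OpenCV 4.12 (cv2) and the standard library are available. Lean on these libraries where they do the work, as an engineer would, in place of code of your own. Each camera call takes 0.05 s, during which the arm holds its last target. There are 200 camera calls.

## Working session

There is one attempt and no reset: what is moved stays moved. The work goes in short steps, Python scripts to look and compute and a tool call to move; the robot and the scene stay as the last step left them, time stands still between calls to the robot, and variables do not carry over. Pictures are saved under pics/ and viewed, at most 10 in all, crops included, and the job is handed in when it is done.

Besides the shell and the picture viewer there is one more tool, called after "Call:" as name(argument=value, ...) on one line, values as JSON. carry_out: Moves the arm, as the interface text tells. Its arguments: {"type":"object","properties":{"deltas":{"type":"array"},"squeeze":{"type":"number"}},"required":["deltas"]}

```bash
mkdir -p pics; cat > h.py <<'E'
from plant import r
import numpy as np, cv2
def snap(n):
    c=r.get_calibration(n); p,d=r.capture(n); return p,d,c
def K(c):
    f=200/np.tan(np.radians(c["fov_y"])/2)
    return np.array([[f,0,c["cx"]],[0,f,c["cy"]],[0,0,1.]])
def rays(c,px):
    u=cv2.undistortPoints(np.array(px,float).reshape(-1,1,2),K(c),np.array(c["distortion"])).reshape(-1,2)
    V=np.array(c["view"]);R=V[:3,:3]
    return -R.T@V[:3,3], np.c_[u,np.ones(len(u))]@R
def onz(c,px,z):
    o,d=rays(c,px); s=(z-o[2])/d[:,2]; return o+d*s[:,None]
def depthpt(c,px,dep):
    o,d=rays(c,px); return o+d*np.array(dep).reshape(-1,1)
def proj(c,P):
    V=np.array(c["view"]); return cv2.projectPoints(np.array(P,float).reshape(-1,1,3),cv2.Rodrigues(V[:3,:3])[0],V[:3,3],K(c),np.array(c["distortion"]))[0].reshape(-1,2)
E
python3 - <<'E'
from h import *
for n in("scene","top"):
    p,d,c=snap(n); cv2.imwrite(f"pics/{n}.png",p[:,:,::-1]); np.savez(n+".npz",p=p,d=d); print(n,c["fov_y"],c["distortion"],np.round(rays(c,[[320,200]]),3))
print(r.get_state())
E
```

```text
Traceback (most recent call last):
ValueError: setting an array element with a sequence. The requested array has an inhomogeneous shape after 1 dimensions. The detected shape was (2,) + inhomogeneous part.
```

View pics/scene.png

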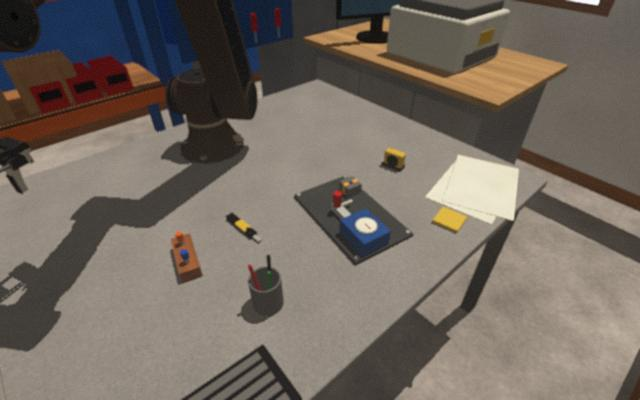

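The scene view shows the stand at about (186,257) with the blue head at (184,254) and the orange at (179,237). The red handle is at (337,198), the block at (350,186), the dial at (366,226), the pot at (265,290) and the knife at (243,228).

```bash
python3 - <<'E'
from h import *
for n in("scene","top"):
    p,d,c=snap(n); cv2.imwrite(f"pics/{n}.png",p[:,:,::-1]); np.savez(n+".npz",p=p,d=d); print(n,c["fov_y"],c["distortion"],*[x.round(3) for x in rays(c,[[320,200]])])
print(r.get_state())
E
```

```text
scene 57.73831977354147 [-0.01970394  0.          0.          0.          0.        ] [ 1.179 -0.483  0.722] [[-0.579  0.508 -0.637]]
top 49.08756561745007 [-0.10696967  0.          0.          0.          0.        ] [0.407 0.057 1.182] [[ 0.151  0.002 -0.989]]
{'time_s': 0.15, 'joints': array([-4.90388405e+01,  2.05835513e+01,  6.44531047e-01, -1.27661425e-02,
       -7.01376028e+01, -1.65054674e+01]), 'qd': array([ 0.00968515, -0.15393066,  0.03810755,  0.162509  , -0.0618324 ,
       -0.02328538]), 'joint_torque': array([-2.51892459e-05, -5.83273673e+01,  2.93291563e+01,  7.00118244e+00,
        8.75397149e-03, -1.09150762e-04]), 'tcp_pos': array([ 0.2792267 , -0.61411281,  0.22581654]), 'eef_rot': array([ 1.79923124e+02, -1.02629121e-02, -1.55548646e+02]), 'contact_force': array([ 0.01036292, -0.2105776 , -0.40879543]), 'moment': array([-0.00806579,  0.00051886, -0.03569465]), 'gripper_force': 0.0, 'gripper_width': 0.0874552691103575}
```

View pics/top.png

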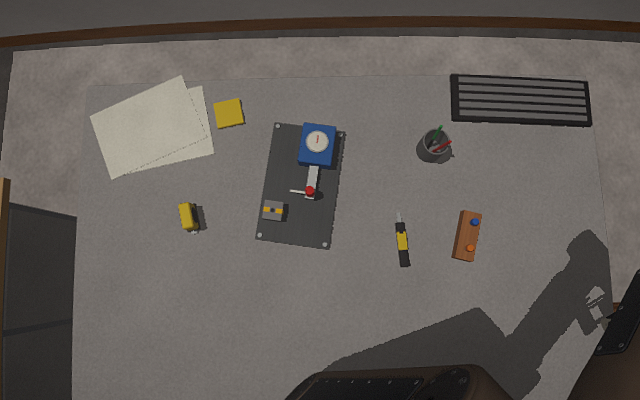

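The top view shows the blue head at (475,222), orange at (471,248), handle at (310,190), block at (272,210) with the yellow band and its hole, dial at (317,142), pot at (434,147), knife at (402,240) and tape at (189,217). Next I'll measure these with masks.

```bash
python3 - <<'E'
from h import *
c=r.get_calibration("top"); z=np.load("top.npz");p=z["p"];dep=z["d"]
h=cv2.cvtColor(p,cv2.COLOR_RGB2HSV)
def blob(name,lo,hi,box,zz):
    x0,y0,x1,y1=box; m=np.zeros(p.shape[:2],np.uint8); m[y0:y1,x0:x1]=cv2.inRange(h,lo,hi)[y0:y1,x0:x1]
    ys,xs=np.nonzero(m); px=np.array([[xs.mean(),ys.mean()]]); dd=np.median(dep[ys,xs])
    print(name,len(xs),px.round(1),onz(c,px,zz).round(4),"depthpt",depthpt(c,px,[dd]).round(4)); return m
blob("blue",(100,90,50),(130,255,255),(460,205,490,235),.072)
blob("orange",(3,180,150),(14,255,255),(460,236,480,262),.072)
m=blob("red",(0,150,60),(8,255,255),(300,180,325,200),.082);m2=blob("red",(170,150,60),(180,255,255),(300,180,325,200),.082)
for nm,lo,hi,box,zz in (("band",(18,110,80),(32,255,255),(255,195,292,225),.046),("housing",(100,120,40),(130,255,255),(290,115,345,170),.062),("stand",(5,80,40),(16,200,200),(445,200,490,270),.035),("tape",(18,110,80),(32,255,255),(170,190,210,245),.06),):
    m=blob(nm,lo,hi,box,zz)
    m=cv2.morphologyEx(m,cv2.MORPH_CLOSE,np.ones((9,9)))
    rect=cv2.minAreaRect(np.argwhere(m)[:,::-1].astype(np.float32)); q=onz(c,cv2.boxPoints(rect),zz)
    print(nm,"corners",q[:,:2].round(4).tolist(),"sides",np.linalg.norm(q[1]-q[0]).round(4),np.linalg.norm(q[2]-q[1]).round(4),"ang",np.degrees(np.arctan2(*(q[1]-q[0])[[1,0]])).round(2), "ctr",q.mean(0).round(4))
cv2.imwrite("pics/crop.png",cv2.resize(p[110:260,250:350,::-1],None,fx=5,fy=4*1.0,interpolation=cv2.INTER_CUBIC)[:600])
E
```

```text
blue 49 [[474.2 221.4]] [[ 0.5112 -0.3362  0.072 ]] depthpt [[ 0.5114 -0.3369  0.0699]]
orange 29 [[470.3 247.4]] [[ 0.4451 -0.3209  0.072 ]] depthpt [[ 0.4451 -0.3209  0.0722]]
red 73 [[309.2 190.7]] [[0.6002 0.0863 0.082 ]] depthpt [[0.6003 0.0863 0.0813]]
red 0 [[nan nan]] [[nan nan nan]] depthpt [[nan nan nan]]
band 67 [[272.9 209.9]] [[0.5579 0.1836 0.046 ]] depthpt [[0.5578 0.1836 0.0464]]
band corners [[0.5564, 0.2106], [0.5685, 0.2088], [0.56, 0.158], [0.5479, 0.1599]] sides 0.0123 0.0515 ang -8.33 ctr [0.5582 0.1843 0.046 ]
housing 926 [[316.5 145.7]] [[0.7239 0.0653 0.062 ]] depthpt [[0.7238 0.0653 0.0622]]
housing corners [[0.6749, 0.1184], [0.7914, 0.1005], [0.7759, 0.0122], [0.66, 0.0317]] sides 0.1179 0.0896 ang -8.74 ctr [0.7256 0.0657 0.062 ]
stand 1003 [[465.8 236. ]] [[ 0.4767 -0.3235  0.035 ]] depthpt [[ 0.4767 -0.3238  0.0342]]
stand corners [[0.4216, -0.2793], [0.5493, -0.3142], [0.5359, -0.3732], [0.4082, -0.3372]] sides 0.1324 0.0605 ang -15.29 ctr [ 0.4788 -0.326   0.035 ]
tape 332 [[186.2 215.7]] [[0.5458 0.4096 0.06  ]] depthpt [[0.5459 0.41   0.0585]]
tape corners [[0.5788, 0.4343], [0.5855, 0.3929], [0.5143, 0.378], [0.5075, 0.419]] sides 0.042 0.0727 ang -80.77 ctr [0.5465 0.4061 0.06  ]<stdin>:6: RuntimeWarning: Mean of empty slice.
  ret = ret.dtype.type(ret / rcount)
  return _methods._mean(a, axis=axis, dtype=dtype,
  ret = ret.dtype.type(ret / rcount)
```

View pics/crop.png

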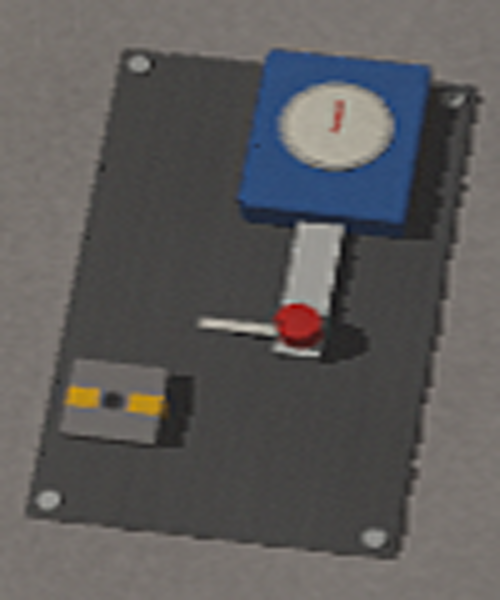

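The crop shows the tester yawed about -8.5°. The handle is on the slide's line, the pointer is level with it, and the block sits on the +y side with its hole mid-band. The numbers agree with the given sizes: pins 68 mm apart, hole 90 mm off the line, about 56 mm to pull. I'll move above the blue pin with the tool turned to the tester's axes.

Call:
carry_out(deltas=[[1,[-45,20,0],[0,0,0.1]],[1,[-90,42,0],[0,0,0.2]],[1,[-135,64,0],[0,0,0.3]],[1,[-180,86,0],[0,0,0.4]],[1,[-225,108,0],[0,0,0.5]],[1,[-270,130,0],[0,0,0.575]],[1,[-310,150,0],[0,0,0.575]],[1,[-326,157,0],[0,0,0.575]],[1,[-326,157,0],[0,0,0.575]],[1,[-326,157,0],[0,0,0.575]]], squeeze=30)

```text
time_s: 1.15
tcp_pos: [0.511, -0.3365, 0.2263]
eef_rot: [180.0, -0.0, 171.6]
contact_force: [-1.4, 0.5, -0.6]
gripper_width: 0.0875
gripper_force: 0.0
```

```bash
cat >> h.py <<'E'
from scipy.spatial.transform import Rotation as Ro
def delta(pos,yaw=171.5):
    s=r.get_state(); R0=Ro.from_euler("xyz",s["eef_rot"],degrees=True); R1=Ro.from_euler("xyz",[180,0,yaw],degrees=True)
    return (R0.inv().apply(np.array(pos)-s["tcp_pos"])*1000).round(1),(R0.inv()*R1).as_rotvec().round(4)
E
python3 - <<'E'
from h import *
p,d,c=snap("wrist"); s=r.get_state(); cv2.imwrite("pics/w1.png",p[:,:,::-1]); np.savez("w1.npz",p=p,d=d,v=c["view"])
print(s["time_s"],s["tcp_pos"],s["eef_rot"],s["joints"],c["fov_y"],c["distortion"],[x.round(3) for x in rays(c,[[320,200]])])
print(proj(c,[[.511,-.336,.072],[.445,-.321,.072]]))
E
```

```text
1.2 [ 0.51064461 -0.33702527  0.22634764] [ 1.79997757e+02 -3.15122351e-02  1.71496524e+02] [-1.51546493e+01  1.46803839e+01 -7.68118540e+00  1.53729013e-03
 -6.76699907e+01 -8.33494120e+01] 62.41545326237063 [0.01980582 0.         0.         0.         0.        ] [array([ 0.432, -0.325,  0.385]), array([[ 0.289, -0.031, -0.957]])]
[[316.93135259 185.21008872]
 [322.57226263 113.76513733]]
```

View pics/w1.png

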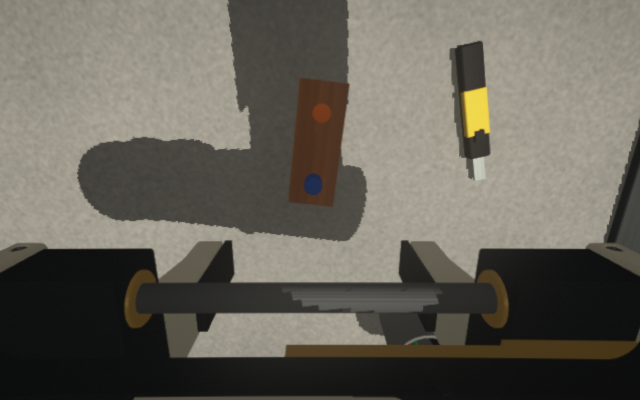

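The wrist view shows the blue head at (313,184), 4 px left of where the top camera predicted it, the orange head at (321,113), and the stand clear between the fingers.

```bash
python3 - <<'E'
from h import *
z=np.load("w1.npz");p=z["p"];d=z["d"];c=r.get_calibration("wrist");c["view"]=z["v"]
h=cv2.cvtColor(p,cv2.COLOR_RGB2HSV)
m=np.zeros((400,640),np.uint8);m[165:205,295:335]=cv2.inRange(h,(105,80,30),(135,255,255))[165:205,295:335]
ys,xs=np.nonzero(m);print(len(xs),xs.min(),xs.max(),ys.min(),ys.max())
dd=d[ys,xs];P=depthpt(c,np.c_[xs,ys],dd);print("z",np.percentile(P[:,2],[5,50,95]))
(u,v),rad=cv2.minEnclosingCircle(np.c_[xs,ys].astype(np.float32))
t=onz(c,[[u,v],[xs.mean(),ys.mean()],[xs.min(),v],[xs.max()+1,v]],.072);print(u,v,rad,t.round(4))
top=P[P[:,2]>.069];print("top pts",top.mean(0))
print(delta([t[1,0],t[1,1],.045]))
E
```

```text
290 305 321 174 194
z [0.05812746 0.07202129 0.07345298]
312.5 184.0 10.30786418914795 [[ 0.5092 -0.3401  0.072 ]
 [ 0.5093 -0.3399  0.072 ]
 [ 0.5081 -0.3473  0.072 ]
 [ 0.5105 -0.3309  0.072 ]]
top pts [ 0.51072838 -0.3399432   0.0722634 ]
(array([  0.8,  -3. , 181.3]), array([ 0.    , -0.0005, -0.0001]))
```

Call:
carry_out(deltas=[[1,[0,-3,40],[0,0,0]],[1,[0,-3,85],[0,0,0]],[1,[0,-3,130],[0,0,0]],[1,[0,-3,165],[0,0,0]],[1,[0,-3,183],[0,0,0]],[1,[0,-3,183],[0,0,0]],[0,[0,-3,183],[0,0,0]],[0,[0,-3,183],[0,0,0]],[0,[0,-3,183],[0,0,0]],[0,[0,-3,183],[0,0,0]],[0,[0,-3,183],[0,0,0]],[0,[0,-3,183],[0,0,0]]], squeeze=25)

```text
time_s: 2.4
tcp_pos: [0.5109, -0.3395, 0.0439]
eef_rot: [-180.0, 0.0, 171.5]
contact_force: [-0.2, 0.0, -0.3]
gripper_width: 0.0451
gripper_force: 0.0
```

Call:
carry_out(deltas=[[0,[0,0,0],[0,0,0]],[0,[0,0,0],[0,0,0]],[0,[0,0,0],[0,0,0]],[0,[0,0,0],[0,0,0]],[0,[0,0,0],[0,0,0]],[0,[0,0,0],[0,0,0]],[0,[0,0,0],[0,0,0]]])

```text
time_s: 3.1
tcp_pos: [0.5107, -0.3395, 0.0435]
eef_rot: [180.0, -0.0, 171.5]
contact_force: [-0.2, 0.0, 0.0]
gripper_width: 0.0174
gripper_force: 25.0
```

Call:
carry_out(deltas=[[0,[0,0,-30],[0,0,0]],[0,[0,0,-75],[0,0,0]],[0,[0,0,-115],[0,0,0]],[0,[0,15,-130],[0,0,0]],[0,[0,50,-130],[0,0,0]],[0,[5,95,-130],[0,0,0]],[0,[10,140,-130],[0,0,0]],[0,[15,185,-130],[0,0,0]],[0,[20,230,-130],[0,0,0]],[0,[25,275,-130],[0,0,0]],[0,[28,320,-130],[0,0,0]],[0,[31,360,-130],[0,0,0]]])

```text
time_s: 4.3
tcp_pos: [0.5326, 0.0234, 0.1734]
eef_rot: [180.0, -0.0, 171.5]
contact_force: [1.4, 0.2, -0.4]
gripper_width: 0.0173
gripper_force: 25.0
```

Call:
carry_out(deltas=[[0,[0,40,0],[0,0,0]],[0,[0,75,0],[0,0,0]],[0,[0,100,0],[0,0,0]],[0,[0,114,0],[0,0,0]],[0,[0,114,0],[0,0,0]],[0,[0,114,0],[0,0,0]]])

```text
time_s: 4.9
tcp_pos: [0.5496, 0.1336, 0.1731]
eef_rot: [-180.0, -0.0, 171.5]
contact_force: [0.1, 0.4, -0.6]
gripper_width: 0.0171
gripper_force: 25.0
```

```bash
python3 - <<'E'
from h import *
p,d,c=snap("wrist"); s=r.get_state(); cv2.imwrite("pics/w2.png",p[:,:,::-1]); np.savez("w2.npz",p=p,d=d,v=c["view"])
print(s["time_s"],s["tcp_pos"],s["eef_rot"],s["gripper_width"],s["gripper_force"])
print(proj(c,[[.558,.184,.046],[.60,.0863,.082]]))
E
```

```text
4.95 [0.54958518 0.13314797 0.17326035] [-1.79974560e+02 -4.02317978e-02  1.71484897e+02] 0.01756076802180988 24.999857246875763
[[373.42326211 193.7732049 ]
 [270.00825049 269.19210083]]
```

View pics/w2.png

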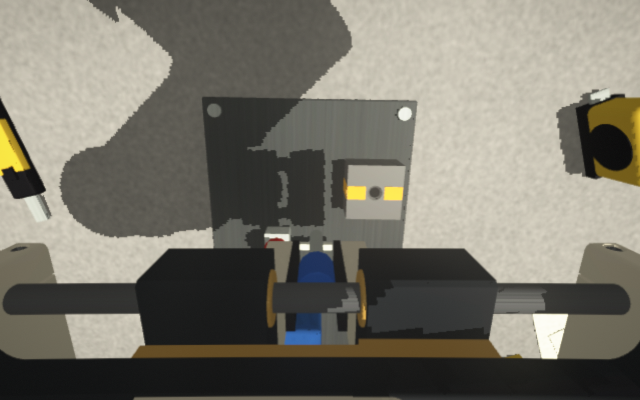

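The wrist view shows the hole at (375,192) mid-band on the block, level with the tool's axes. The block top spans about 346–405 px, and the pin is held below the gripper out of view.

```bash
python3 - <<'E'
from h import *
z=np.load("w2.npz");p=z["p"];d=z["d"];c=r.get_calibration("wrist");c["view"]=z["v"]
h=cv2.cvtColor(p,cv2.COLOR_RGB2HSV)
P=depthpt(c,[[355,172],[395,210],[395,172],[375,192]],[d[172,355],d[210,395],d[172,395],d[192,375]]);print("z top",P.round(4).tolist())
# hole: dark blob between band halves
g=p[182:203,364:387].max(2);b=cv2.GaussianBlur(g,(3,3),0);m=(b<95).astype(np.uint8)
n,l,st,ce=cv2.connectedComponentsWithStats(m);print(st[1:].tolist(),ce[1:]+[364,182])
i=1+np.argmax(st[1:,4]);hc=ce[i]+[364,182]
t=onz(c,[hc],.046)[0];print("hole",t, "width",np.ptp(onz(c,[[364+st[i,0],hc[1]],[364+st[i,0]+st[i,2],hc[1]]],.046)[:,1]))
Y=cv2.inRange(h,(18,110,60),(34,255,255));Y[:,:335]=0;Y[:,410:]=0;Y[:170]=0;Y[215:]=0
ys,xs=np.nonzero(Y);q=onz(c,np.c_[xs,ys],.046);dp=depthpt(c,np.c_[xs,ys],d[ys,xs]);k=dp[:,2]>.043;q=q[k]
w,v=np.linalg.eigh(np.cov(q[:,:2].T));print("band ctr",q.mean(0),"dir deg",np.degrees(np.arctan2(v[1,1],v[0,1])), "yspan",q[:,1].min(),q[:,1].max())
# block top by depth
yy,xx=np.mgrid[150:230,330:415];dp=depthpt(c,np.c_[xx.ravel(),yy.ravel()],d[150:230,330:415].ravel());k=abs(dp[:,2]-.046)<.004
T=dp[k];re=cv2.minAreaRect((T[:,:2]*1000).astype(np.float32));print("blocktop",re)
print(delta([t[0],t[1],.173]))
print("gray\n",g[::2,::2])
E
```

```text
z top [[0.5355, 0.1698, 0.0471], [0.5761, 0.2019, 0.0463], [0.5407, 0.2045, 0.0469], [0.5608, 0.1875, 0.0319]]
[[6, 6, 9, 9, 65]] [[374.29230769 192.        ]]
hole [0.55646708 0.18493172 0.046     ] width 0.007978421928744567
band ctr [0.55706291 0.18402127 0.046     ] dir deg 80.65919829812596 yspan 0.15914600355128114 0.20980324133285366
blocktop ((556.744873046875, 185.026123046875), (50.78425216674805, 50.620887756347656), 80.31098175048828)
(array([ 0.9, 52.2,  0.2]), array([-0.0004, -0.0007, -0.0003]))
gray
 [[173 174 174 174 174 174 174 175 175 176 176 176]
 [172 173 173 173 175 173 173 174 176 176 175 176]
 [235 181 173 171 152 137 135 152 174 176 178 195]
 [254 206 168 135  96  84  85 107 127 174 229 254]
 [254 204 152  96  79  79  79  82 115 159 230 254]
 [254 185 144  82  78  78  79  79 109 147 240 254]
 [254 185 151  92  78  78  79  84 117 154 244 254]
 [253 181 157 132  90  81  89 112 130 172 245 254]
 [252 180 170 152 142 130 101 132 162 176 248 254]
 [187 171 171 170 164 158 161 169 173 174 198 207]
 [169 170 170 171 171 170 171 170 172 172 173 174]]
```

Call:
carry_out(deltas=[[0,[1,30,0],[0,0,0]],[0,[1,48,0],[0,0,0]],[0,[1,52,20],[0,0,0]],[0,[1,52,50],[0,0,0]],[0,[1,52,75],[0,0,0]],[0,[1,52,86],[0,0,0]],[0,[1,52,86],[0,0,0]],[0,[1,52,86],[0,0,0]],[0,[1,52,90],[0,0,0]],[0,[1,52,94],[0,0,0]],[0,[1,52,97],[0,0,0]],[0,[1,52,97],[0,0,0]]])

```text
time_s: 6.15
tcp_pos: [0.5565, 0.1853, 0.0763]
eef_rot: [-180.0, -0.0, 171.5]
contact_force: [-0.1, 0.7, -0.4]
gripper_width: 0.0175
gripper_force: 25.0
```

```bash
python3 - <<'E'
from h import *
s=r.get_state();print({k:np.round(s[k],4) for k in("tcp_pos","contact_force","moment","gripper_width")})
p,d,c=snap("wrist"); cv2.imwrite("pics/w3.png",p[:,:,::-1])
E
```

```text
{'tcp_pos': array([0.5565, 0.1853, 0.0763]), 'contact_force': array([-0.0751,  0.7405, -0.432 ]), 'moment': array([-0.0143,  0.0237, -0.0111]), 'gripper_width': np.float64(0.0175)}
```

View pics/w3.png

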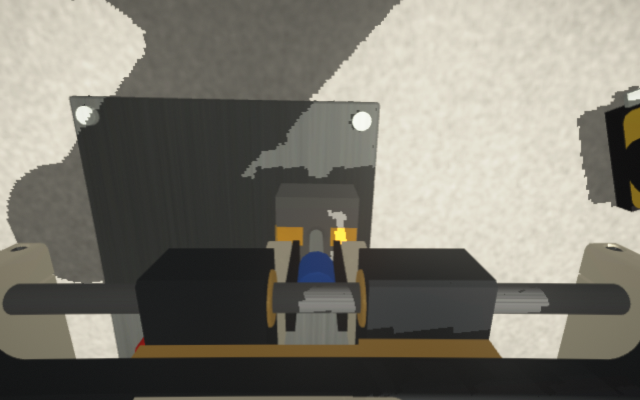

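The picture shows the shank at (316,240) standing in the mid-band hole. The tip is about 6 mm below the mouth with no contact force, so it has entered; I'll push it home.

Call:
carry_out(deltas=[[0,[0,0,4],[0,0,0]],[0,[0,0,8],[0,0,0]],[0,[0,0,12],[0,0,0]],[0,[0,0,16],[0,0,0]],[0,[0,0,19],[0,0,0]],[0,[0,0,21],[0,0,0]],[0,[0,0,22],[0,0,0]],[0,[0,0,22],[0,0,0]]])

```text
time_s: 7.0
tcp_pos: [0.5568, 0.1854, 0.0546]
eef_rot: [-180.0, -0.0, 171.5]
contact_force: [-0.9, -0.0, -1.3]
gripper_width: 0.0173
gripper_force: 25.0
```

Call:
carry_out(deltas=[[0,[0,0,1],[0,0,0]],[0.55,[0,0,1],[0,0,0]],[0.55,[0,0,1],[0,0,0]],[0.55,[0,0,1],[0,0,0]],[0.55,[0,0,1],[0,0,0]],[0.55,[0,0,1],[0,0,0]],[0.55,[0,0,1],[0,0,0]],[0.55,[0,0,1],[0,0,0]],[0.55,[0,0,-30],[0,0,0]],[0.55,[0,0,-75],[0,0,0]],[0.55,[0,0,-118],[0,0,0]]])

```text
time_s: 8.1
tcp_pos: [0.5564, 0.1851, 0.1737]
eef_rot: [-179.9, -0.0, 171.5]
contact_force: [0.9, 0.8, -0.2]
gripper_width: 0.048
gripper_force: 0.0
```

Call:
carry_out(deltas=[[0.55,[-40,-20,-10],[0,0,0]],[0.55,[-70,-38,-20],[0,0,0]],[0.55,[-81,-43,-20],[0,0,0]],[0.55,[-81,-43,-20],[0,0,0]],[0.55,[-81,-43,-20],[0,0,0]]])

```text
time_s: 8.6
tcp_pos: [0.6298, 0.1308, 0.1916]
eef_rot: [-180.0, -0.1, 171.5]
contact_force: [-1.2, -0.2, 0.3]
gripper_width: 0.0482
gripper_force: 0.0
```

```bash
python3 - <<'E'
from h import *
p,d,c=snap("wrist"); s=r.get_state(); cv2.imwrite("pics/w4.png",p[:,:,::-1]); np.savez("w4.npz",p=p,d=d,v=c["view"])
print(s["time_s"],s["tcp_pos"],s["eef_rot"],s["gripper_width"])
print(proj(c,[[.5567,.185,.083],[.60,.0863,.082]]))
E
```

```text
8.65 [0.62959207 0.13113565 0.19178603] [-1.79966676e+02 -7.56194865e-02  1.71506642e+02] 0.04828746394461231
[[371.90669434  99.14464606]
 [258.05874771 172.00787857]]
```

View pics/w4.png

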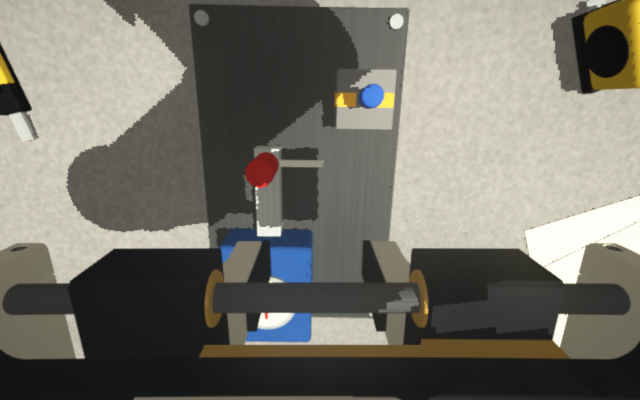

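The pin head at (371,96) stands on the block, the handle top is near (259,172), the pointer runs to its tip at (323,163), and the band is along row 100. I'll measure the pin's height, the handle and the pointer-to-band distance.

```bash
python3 - <<'E'
from h import *
z=np.load("w4.npz");p=z["p"];d=z["d"];c=r.get_calibration("wrist");c["view"]=z["v"]
yy,xx=np.mgrid[0:245,180:420];D=depthpt(c,np.c_[xx.ravel(),yy.ravel()],d[0:245,180:420].ravel());u=xx.ravel();v=yy.ravel()
h=cv2.cvtColor(p,cv2.COLOR_RGB2HSV)[0:245,180:420].reshape(-1,3).astype(int)
def rep(n,k): print(n,k.sum(),D[k].mean(0).round(4),"min",D[k].min(0).round(4),"max",D[k].max(0).round(4))
b=(h[:,0]>100)&(h[:,0]<130)&(h[:,1]>100)&(v<120); print("bluez",np.percentile(D[b,2],[50,95,99])); rep("pin top",b&(D[:,2]>.079))
rd=((h[:,0]<8)|(h[:,0]>172))&(h[:,1]>120); rep("handle top",rd&(D[:,2]>.078))
pt=(u>284)&(u<340)&(v>150)&(v<178)&(abs(D[:,2]-.033)<.004); rep("pointer",pt)
yb=(h[:,0]>18)&(h[:,0]<34)&(h[:,1]>110)&(v<115)&(u>330)&(u<400)&(D[:,2]>.043); rep("band",yb)
T=D[(u>325)&(u<405)&(v>60)&(v<140)&(abs(D[:,2]-.046)<.003)];re=cv2.minAreaRect((T[:,:2]*1000).astype(np.float32));print("blocktop",re)
B=D[(abs(D[:,2]-.012)<.003)];print("plate",cv2.minAreaRect((B[:,:2]*1000).astype(np.float32)))
for yaw in(-8.5,-9.5):
    e=np.array([np.cos(np.radians(yaw)),np.sin(np.radians(yaw))])
    # mid of pointer strip
    q=D[pt][:,:2]; print(yaw,"pointer-band mm",1000*(np.mean([(q@e).min(),(q@e).max()])-np.array(re[0])@e/1000),1000*((q@e).mean()-np.array(re[0])@e/1000),"handle-band",1000*(D[rd&(D[:,2]>.078)][:,:2].mean(0)@e-np.array(re[0])@e/1000))
q=D[pt][:,:2]-D[pt][:,:2].mean(0);w,V=np.linalg.eigh(q.T@q);print("pointer dir",np.degrees(np.arctan2(V[1,1],V[0,1])))
E
```

```text
bluez [0.08315254 0.08465518 0.08562904]
pin top 407 [0.5539 0.185  0.0846] min [0.5456 0.1425 0.0796] max [0.5625 0.194  0.3504]
handle top 635 [0.6005 0.0872 0.0836] min [0.5507 0.0752 0.0783] max [0.613  0.1425 0.3504]
pointer 261 [0.6068 0.1212 0.0332] min [0.6013 0.1032 0.0291] max [0.6123 0.1395 0.0351]
band 438 [0.5565 0.1823 0.0479] min [0.547  0.1425 0.0433] max [0.5667 0.2101 0.3504]
blocktop ((557.15478515625, 184.97463989257812), (50.60895919799805, 49.823909759521484), 79.93276977539062)
plate ((584.8206176757812, 119.46142578125), (201.0808563232422, 236.96286010742188), 80.50276184082031)
-8.5 pointer-band mm 58.667044170270465 58.51010743325102 handle-band 57.343547722941146
-9.5 pointer-band mm 59.719943354515806 59.47470022819046 handle-band 58.91036528218918
pointer dir 80.96282924692551
```

The pin is home: its head top is at 83 mm, and fully home is 83 mm. The pointer is about 59 mm from the band, and tester yaw is about -9.3°. Next I'll grip the handle.

Call:
carry_out(deltas=[[0.75,[10,-25,0],[0,0,0.014]],[0.75,[22,-48,0],[0,0,0.014]],[0.75,[22,-48,20],[0,0,0.014]],[0.75,[22,-48,60],[0,0,0.014]],[0.75,[22,-48,100],[0,0,0.014]],[0.75,[22,-48,135],[0,0,0.014]],[0.75,[22,-48,148],[0,0,0.014]],[0.75,[22,-48,148],[0,0,0.014]],[0,[22,-48,148],[0,0,0.014]],[0,[22,-48,148],[0,0,0.014]],[0,[22,-48,148],[0,0,0.014]],[0,[22,-48,148],[0,0,0.014]]], squeeze=45)

```text
time_s: 9.85
tcp_pos: [0.6022, 0.0869, 0.0458]
eef_rot: [179.9, 0.1, 170.7]
contact_force: [-0.5, 0.0, 0.8]
gripper_width: 0.0392
gripper_force: 0.0
```

Call:
carry_out(deltas=[[0,[0,0,0],[0,0,0]],[0,[0,0,0],[0,0,0]],[0,[0,0,0],[0,0,0]],[0,[0,0,0],[0,0,0]],[0,[0,0,0],[0,0,0]],[0,[0,0,0],[0,0,0]]])

```text
time_s: 10.45
tcp_pos: [0.6018, 0.0866, 0.0449]
eef_rot: [-180.0, 0.0, 170.7]
contact_force: [-1.8, 0.3, 5.2]
gripper_width: 0.0233
gripper_force: 45.0
```

Call:
carry_out(deltas=[[0,[6,0,0],[0,0,0]],[0,[14,0,0],[0,0,0]],[0,[22,0,0],[0,0,0]],[0,[30,0,0],[0,0,0]],[0,[38,0,0],[0,0,0]],[0,[46,0,0],[0,0,0]],[0,[53,0,0],[0,0,0]],[0,[57,0,0],[0,0,0]],[0,[59,0,0],[0,0,0]],[0,[59,0,0],[0,0,0]],[0,[59,0,0],[0,0,0]]])

```text
time_s: 11.55
tcp_pos: [0.5436, 0.0964, 0.0449]
eef_rot: [180.0, 0.1, 170.7]
contact_force: [5.3, -3.6, 1.7]
gripper_width: 0.023
gripper_force: 45.0
```

```bash
python3 - <<'E'
from h import *
s=r.get_state();print({k:np.round(s[k],4) for k in("tcp_pos","contact_force","gripper_width","gripper_force")}, s["time_s"])
p,d,c=snap("wrist"); np.savez("w5.npz",p=p,d=d,v=c["view"])
t,dt,ct=snap("top"); np.savez("t5.npz",p=t,d=dt)
cv2.imwrite("pics/w5.png",np.vstack([p[130:330,120:520,::-1],cv2.resize(t[170:250,240:340,::-1],(400,320),interpolation=cv2.INTER_CUBIC)]))
E
```

```text
{'tcp_pos': array([0.5436, 0.0964, 0.0449]), 'contact_force': array([ 5.2603, -3.626 ,  1.7006]), 'gripper_width': np.float64(0.023), 'gripper_force': np.float64(45.0006)} 11.55
```

View pics/w5.png

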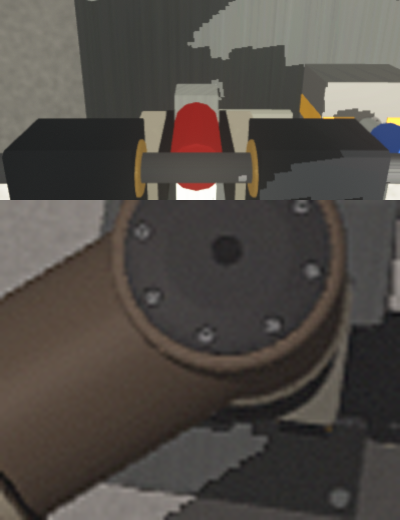

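The wrist crop shows the handle gripped, with the pointer end at full-image (405,243) beside the orange band strip on the block's face at (430,237). The arm hides the top view. I'll check the pointer against the band numerically.

```bash
python3 - <<'E'
from h import *
z=np.load("w5.npz");p=z["p"];d=z["d"];c=r.get_calibration("wrist");c["view"]=z["v"]
e=np.array([np.cos(np.radians(-9.3)),np.sin(np.radians(-9.3))]);n=np.array([-e[1],e[0]])
yy,xx=np.mgrid[190:275,362:470];u=xx.ravel();v=yy.ravel();D=depthpt(c,np.c_[u,v],d[190:275,362:470].ravel())
b0=np.array([.5570,.185]);L=np.c_[(D[:,:2]-b0)@e,(D[:,:2]-b0)@n]*1000
h=cv2.cvtColor(p,cv2.COLOR_RGB2HSV)[190:275,362:470].reshape(-1,3).astype(int)
def rep(nm,k): print(nm,k.sum(),"x",np.percentile(L[k,0],[2,50,98]).round(1),"y",np.percentile(L[k,1],[2,50,98]).round(1),"z",np.percentile(D[k,2],[2,50,98]).round(4))
k=(abs(D[:,2]-.032)<.003)&(L[:,1]<-27)&(L[:,1]>-60);rep("pointer",k)
k2=(h[:,0]>10)&(h[:,0]<34)&(h[:,1]>130)&(D[:,2]<.049)&(D[:,2]>.01);rep("band",k2);rep("band top",k2&(D[:,2]>.044));rep("band face",k2&(D[:,2]<.042))
b=(h[:,0]>100)&(h[:,0]<130)&(h[:,1]>100);rep("pinhead",b)
T=L[(abs(D[:,2]-.046)<.002)&(L[:,1]>-27)];print("block top x",np.percentile(T[:,0],[0.5,99.5]))
E
```

```text
pointer 306 x [-2.4 -1.5  0.7] y [-58.3 -47.5 -36.3] z [0.0291 0.0329 0.0344]
band 313 x [-6.3 -2.9  5.3] y [-25.9 -25.5 -14.2] z [0.0131 0.0265 0.0474]
band top 33 x [-6.5 -5.9 -5.3] y [-25.7 -19.5 -11.4] z [0.0445 0.0466 0.0477]
band face 273 x [-6.3 -2.1  5.3] y [-25.9 -25.5 -25. ] z [0.0131 0.025  0.0408]Traceback (most recent call last):
  File "<stdin>", line 10, in <module>
  File "<stdin>", line 7, in rep
    return _quantile_unchecked(
        a, q, axis, out, overwrite_input, method, keepdims, weights)
    return _ureduce(a,
                    func=_quantile_ureduce_func,
    ...<5 lines>...
                    overwrite_input=overwrite_input,
                    method=method)
    r = func(a, **kwargs)
    result = _quantile(arr,
                       quantiles=q,
    ...<2 lines>...
                       out=out,
                       weights=wgt)
    slices_having_nans = np.isnan(arr[-1, ...])
                                  ~~~^^^^^^^^^
IndexError: index -1 is out of bounds for axis 0 with size 0
```

The pointer's near edge is at -2.4 mm and it is 6 mm wide, so its middle is at about +0.5. The band spans -6.3 to +5.3, so the pointer is within about 1 mm of its middle. I'll hold, then hand in.

Call:
carry_out(deltas=[[0,[0,0,0],[0,0,0]],[0,[0,0,0],[0,0,0]],[0,[0,0,0],[0,0,0]],[0,[0,0,0],[0,0,0]],[0,[0,0,0],[0,0,0]],[0,[0,0,0],[0,0,0]],[0,[0,0,0],[0,0,0]],[0,[0,0,0],[0,0,0]],[0,[0,0,0],[0,0,0]]])

```text
time_s: 12.55
tcp_pos: [0.5437, 0.0964, 0.0449]
eef_rot: [180.0, 0.1, 170.7]
contact_force: [5.7, -3.6, 2.1]
gripper_width: 0.0231
gripper_force: 45.0
```

```bash
python3 - <<'E'
from h import *
s=r.get_state();print({k:np.round(s[k],4) for k in("tcp_pos","contact_force","gripper_width","gripper_force")}, s["time_s"])
if abs(s["tcp_pos"][0]-.5436)<.0015 and s["gripper_force"]>30: print(r.close_job())
E
```

```text
{'tcp_pos': array([0.5437, 0.0964, 0.0449]), 'contact_force': array([ 5.7003, -3.5857,  2.0776]), 'gripper_width': np.float64(0.0231), 'gripper_force': np.float64(45.0004)} 12.55
the job is handed in; nothing more can be done
None
```

The job is handed in at 12.6 s, with the blue pin fully home and released and the handle held at 45 N grip with the pointer about 1 mm from the band's middle by my measurement; the hand-in returned no verdict.

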